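# Clip the store key onto the sliding eye

## Robot

A 7-joint arm with a two-finger parallel gripper is mounted at the origin on a cart in front of the work surface, level with it; the furniture and walls round the work are solid. World frame = base frame: x ahead of the robot, y to its left, z up, the work surface at z = 0. Lengths are in m, angles in rad, forces in N, time in s.
With the tool pointing down it reaches from about 0.425 to 0.975 m from the base axis. Payload 16.7 kg.
Tool frame: the origin (TCP) lies at the very end of the fingers, on their centre line; the grasp point (between the pads) lies env.pinch_z behind it (env.pinch_z is the distance from the TCP to the grasp point, in m); z points along the fingers, y is the line along which they close (so a half turn about z gives the same grasp; the last joint's range is limited). The gripper opens to 85 mm and grips with 20 to 120 N. Pads are 22 mm wide; open, the fingers measure 114 mm over their backs; the gripper's body (76 mm by 85 mm) begins 54 mm behind the grasp point. The pads swing forward as they close: fully open they stand 13 mm farther back than shut.
Start: joints at [1.192, 0.426, 0.074, 1.606, -0.034, 1.111, -0.067], TCP at [0.153, -0.657, 0.231] pointing down, gripper open.
Joint ranges: [-2.85, 2.85], [-0.5, 2.14], [-1.23, 1.37], [0.21, 2.46], [-1.02, 4.16], [0.16, 2.05], [-2.73, 2.73]. Speed limits (rad/s): [1.89, 1.89, 2.39, 2.39, 3.01, 3.01, 3.01].

## Interface

Orientations are given as a unit quaternion [x, y, z, w].
In Python, from plant import env gives the robot as it stands. The module is installed in compiled form; this text tells all that it offers.
- The arm moves only by the tool play_rows, never from a script. Its argument "steps" is a list of rows, each an object of numbers: "x", "y", "z": the shift along the tool's x, y, z scaled (see below); "ax", "ay", "az": the turn, a rotation vector about the tool's x, y, z scaled (see below); "grip": the opening, from 0 (shut) to 1 (fully open). In form: [{"x": .., "y": .., "z": .., "ax": .., "ay": .., "az": .., "grip": ..}, ...]. A call has 1 to 8 rows; each row shifts and turns the commanded pose from where the row before left it, along the tool's axes as they then stand; what a row does not reach is not made up. The controller multiplies each number of a shift by 15 cm and each number of a turn by 90 degrees. A row lasts 1/12 s, in which the tool goes at most 41.7 mm and 7.16 degrees, less where a joint would pass 70% of its speed; a pose out of reach is approached as far as the arm can. A call with a number of a shift or a turn outside -1 to 1 is refused whole. A call with a gripper value outside its range is refused whole. The fingers move at their own pace and stop on an object; "newtons" is the grip in N (left out, the last holds). Time passes only in rows, so rows that do not move let the fingers close. It gives the time, the measured TCP pose, the force, the opening and the grip force at its end, in the units of the state.
- env.get_state(): the state, without advancing time (a new reading comes with each control period).
- env.capture(name): name is "side" or "top"; returns the picture (420x560x3 uint8, red, green, blue); there is no depth.
- env.camera_params(name): a dict with "fx", "fy", "cx", "cy" (pixels), "position" and "rotation" of the camera in the world. Camera axes: x right, y up, looking along -z (the intrinsics and any distortion apply to the point x, -y, -z); pixel columns grow to the right and rows downward; lengths in m; the calibration is good to about 2 mm. A picture is of the moment at which its call begins. camera_params takes no time and is no camera call.
- env.sign_off(): hands the job in; it is judged then, once.
The state is a dict: "clock": time; "q": joint angles; "qd": joint speeds; "tau": joint torques, N m; "tool_pos": TCP position; "ee_rot": TCP orientation; "force": force on the tool from outside, world axes, zero at the start; "wrist_torque": the same for the moment, N m; "finger_gap": finger opening in m; "finger_force": force on a finger pad.
Only numpy, scipy, OpenCV 4.12 (cv2) and the standard library are available. Lean on these libraries where they do the work, as an engineer would, in place of code of your own. Each camera call takes 0.05 s, during which the arm holds its last target. There are 200 camera calls.

## Task

Put the store key away: take the key holder by its wooden fob and push its open-ended snap hook straight onto the near bar of the steel D eye until the red gate snaps shut behind the bar, then give it a gentle but definite tug back (about 1 kg) against the shut gate to prove that it holds, and leave it lying on the bench, clipped on. The eye runs loose in its rail until it meets a stop you cannot see, so go by feel and never force the hook against the eye (stay well under 2.5 kg); leave the ink bottle, carton and tape roll where they are.

Things in the scene. Friction and masses are not known exactly. Their poses are not given: they have to be found in the camera images.
- key_holder: Loose key holder, 0.13 to 0.22 kg, lying flat. Origin: centre of the underside of its wooden fob, a block 64 mm long (x), 32 wide (y), 32 high (z) with two blue bands; grasp it across y from above. A brass key sticks out 40 mm at its -x end. A steel snap hook, open ended, points along +x: neck 10 to 15 mm thick, then a U of 8 mm round bar in the plane z = 20 mm.
- hook_seat (a point): Point on the key holder, 76 mm ahead (+x) of its origin at z = 20 mm, axes as the key holder's: where the centre of an 8 mm bar stands when it touches the bottom of the hook's U. The U's legs have their centres 17 mm to either side (26 mm clear between them) and end 40 mm ahead of here. The gate can shut once the bar's centre is within about 6 mm of this point.
- gate_middle (a point): Point on the key holder, 109 mm ahead (+x) of its origin at z = 20 mm, y = 0: middle of the hook's mouth, closed by the red 6 mm gate. Gate pivot 13 mm to +y, free end 12 mm to -y; it folds only inward, towards the fob. A bar enters most easily 0 to 6 mm to the -y side. A bar pulled back against the inside of the shut gate stands 7 mm nearer to the fob than this.
- gate (a joint): Red sprung gate of the snap hook, rad: 0 shut, grows as it folds inward, to 1.5. It cannot go outward. It lets a bar in at about 6 to 9 N of push and then shuts by itself.
- d_eye: Closed D-shaped eye of 8 mm steel bar. Origin: on the axis of its upright near bar, 20 mm above the bench, the height of the hook's U when the fob lies on the bench. The near bar is clear from 14 to 45 mm above the bench, the eye's top is 55 mm up, its far leg over 40 mm behind the near bar. x points along the rail, away from the side the hook comes from: push along +x, key holder's x parallel to it.
- eye_foot (a point): Foot of the eye's near bar, on top of the yellow carriage (84 x 30 mm, top 13 mm above the bench) in a low dark rail (160 x 44 x 8 mm, fixed; its near end 14 to 40 mm before the bar). Eye and carriage run along x against under 2 N of friction, 24 mm in all between two hidden stops; where they start differs and nothing tells it. Rubber lets the eye yield a further 1 mm per 4 N.
- ink: Bystander: dark dropper bottle, 44 mm across, 110 mm tall; origin centre of its underside.
- carton: Bystander: small upright carton, 50 x 50 x 85 mm; origin centre of its underside.
- tape_roll: Bystander: white roll of tape lying flat, 110 mm across, 34 mm high; origin centre of its underside.
There are look-alikes about, which are no part of the job. Leave any orange look-alike of the part that bears d_eye alone.

How it is judged:
On the way, in this order (a step that is already met when the one before it is completed fails the run):
1. the eye's bar is deep in the hook and the gate has shut behind it (y of d_eye in the frame of key_holder between -0.014 and 0.014 m and z of d_eye in the frame of key_holder between 0 and 0.04 m and x of d_eye in the frame of key_holder between 0.07 and 0.086 m and value of joint gate below 0.12 rad), for 0.2 s.
2. the hook is tugged back: the bar bears on the inside of the shut gate with at least 6 N (y of d_eye in the frame of key_holder between -0.014 and 0.014 m and z of d_eye in the frame of key_holder between 0 and 0.04 m and x of d_eye in the frame of key_holder between 0.094 and 0.106 m and value of joint gate below 0.12 rad and contact force between key_holder and d_eye above 6 N), for 0.2 s.
At the end, for the whole second after the job is handed in: The eye's bar is inside the hook (70 to 106 mm ahead of the fob's origin, within 14 mm sideways), the gate is shut (under 0.12 rad), and the key holder lies flat on the bench (within 0.12 rad, underside within 8 mm of it), at rest (y of d_eye in the frame of key_holder between -0.014 and 0.014 m and z of d_eye in the frame of key_holder between 0 and 0.04 m and x of d_eye in the frame of key_holder between 0.07 and 0.106 m and value of joint gate below 0.12 rad and angle between key_holder's own z axis and vertical below 0.12 rad and height (world z) of key_holder between -0.004 and 0.008 m and linear speed of key_holder below 0.02 m/s); the robot touches nothing.
It fails at once if the hook is forced against the eye with more than 25 N (contact force between key_holder and d_eye above 25 N).
It fails at once if the ink bottle, carton or tape roll is moved by more than 20 mm (distance of any of ink, carton, tape_roll from where it was at the start of the episode above 0.02 m).
It also fails if it takes over 67 s, if anything falls off the work surface, if the arm or the gripper's body presses on something with over 40 N, if the wrist force passes 120 N, or if a joint passes its speed limit or range.

## Working session

There is one attempt and no reset: what is moved stays moved. The work goes in short steps, Python scripts to look and compute and a tool call to move; the robot and the scene stay as the last step left them, time stands still between calls to the robot, and variables do not carry over. Pictures are saved under pics/ and viewed, at most 10 in all, crops included, and the job is handed in when it is done.

Besides the shell and the picture viewer there is one more tool, called after "Emit:" as name(argument=value, ...) on one line, values as JSON. play_rows: Moves the arm, as the interface text tells. Shifts and turns lie within -1 to 1; 1 stands for 15 cm of shift or 90 degrees of turn. Its arguments: {"type":"object","properties":{"steps":{"type":"array"},"newtons":{"type":"number"}},"required":["steps"]}

```bash
mkdir -p pics; python3 - <<'E'
from plant import env
import cv2,json
print(env.pinch_z); s=env.get_state(); print({k:s[k] for k in('clock','tool_pos','ee_rot','force','finger_gap')})
for n in('top','side'):
    cv2.imwrite(f'pics/{n}0.png',env.capture(n)[:,:,::-1]); print(n,env.camera_params(n))
E
```

```text
0.0187
{'clock': 0.0, 'tool_pos': array([ 0.15298771, -0.65701403,  0.23058716]), 'ee_rot': array([ 9.93463833e-01,  1.14145447e-01, -1.19997582e-04, -6.44794538e-04]), 'force': array([-0.66573289,  0.20690717,  0.47467306]), 'finger_gap': 0.08523018681689287}
top {'fx': 423.9745875714018, 'fy': 423.9745875714018, 'cx': 271.62507747033897, 'cy': 204.89453058015374, 'position': array([0.29595513, 0.04137943, 1.29418526]), 'rotation': array([ 0.05362167, -0.05894951, -0.70001028,  0.70967265])}
side {'fx': 450.9671693765939, 'fy': 450.9671693765939, 'cx': 288.19661158748, 'cy': 217.50044251357278, 'position': array([ 0.54322301, -1.07763294,  0.74724628]), 'rotation': array([4.83239246e-01, 3.38081181e-04, 2.42845151e-02, 8.75151404e-01])}
```

View pics/top0.png

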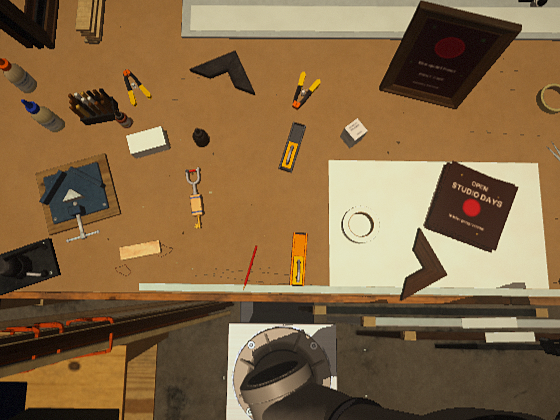

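View pics/side0.png

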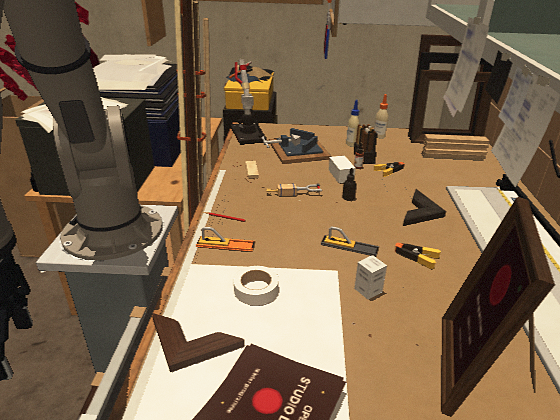

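```bash
cat > h.py <<'E'
import numpy as np
from scipy.spatial.transform import Rotation as R
from plant import env
def ray(n,u,v):
    p=env.camera_params(n); d=np.array([(u-p['cx'])/p['fx'],-(v-p['cy'])/p['fy'],-1.])
    return np.array(p['position']),R.from_quat(p['rotation']).apply(d)
def plane(n,u,v,z):
    o,d=ray(n,u,v); return o+d*(z-o[2])/d[2]
def px(n,P):
    p=env.camera_params(n); c=R.from_quat(p['rotation']).inv().apply(np.array(P)-p['position'])
    return np.array([p['cx']-p['fx']*c[0]/c[2],p['cy']+p['fy']*c[1]/c[2]])
def tri(a,b):
    (o1,d1),(o2,d2)=ray('top',*a),ray('side',*b)
    t=np.linalg.lstsq(np.c_[d1,-d2],o2-o1,rcond=None)[0]; A=o1+t[0]*d1;B=o2+t[1]*d2
    return (A+B)/2,np.linalg.norm(A-B)
E
python3 - <<'E'
import cv2,numpy as np
t=cv2.imread('pics/top0.png');s=cv2.imread('pics/side0.png')
f=lambda im,x,y,w,h,k:cv2.resize(im[y:y+h,x:x+w],None,fx=k,fy=k,interpolation=cv2.INTER_CUBIC)
a=np.hstack([f(t,160,155,70,80,5),f(t,265,115,60,80,5)])[:, :650]
b=np.hstack([f(s,260,170,65,40,5),f(s,315,215,65,40,5)])
cv2.imwrite('pics/crop0.png',np.vstack([a[:, :650],b]))
print(a.shape,b.shape)
E
```

```text
(400, 650, 3) (200, 650, 3)
```

View pics/crop0.png

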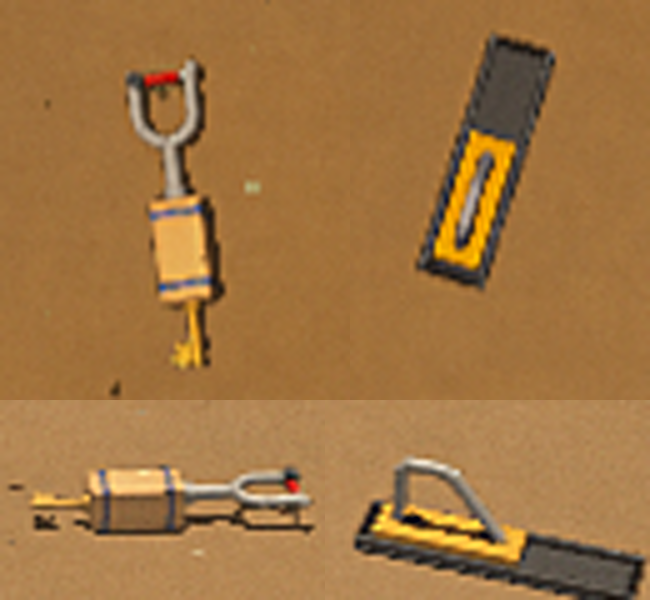

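```bash
python3 - <<'E'
from h import *
import cv2
t=cv2.imread('pics/top0.png'); hsv=cv2.cvtColor(t,cv2.COLOR_BGR2HSV)
T=lambda x,y,ox,oy,sx=0,sy=0:((x-sx+.5)/5+ox-.5,(y-sy+.5)/5+oy-.5)
fob=[plane('top',*T(x,y,160,155),.032)[:2] for x,y in((150,208),(205,196),(213,292),(160,302))]
rail=[plane('top',*T(x,y,265,115,350),.008)[:2] for x,y in((490,38),(553,50),(484,285),(420,265))]
for n,q in(('fob',fob),('rail',rail)):
    q=np.array(q); print(n,q.round(4).tolist(),'c',q.mean(0).round(4),'L',np.linalg.norm(q[:2].mean(0)-q[2:].mean(0)),'W',np.linalg.norm(q[[0,3]].mean(0)-q[[1,2]].mean(0)))
    d=q[:2].mean(0)-q[2:].mean(0); print(' yaw',np.degrees(np.arctan2(d[1],d[0])))
# colour masks
m=cv2.inRange(hsv[115:180,270:325],(18,160,120),(32,255,255))
m=np.pad(m,((115,0),(270,0)))
c=cv2.convexHull(np.vstack(cv2.findContours(m,cv2.RETR_EXTERNAL,cv2.CHAIN_APPROX_NONE)[0]))
b=cv2.boxPoints(cv2.minAreaRect(c)); q=np.array([plane('top',*p,.013)[:2] for p in b]);print('carriage',q.round(4).tolist(),q.mean(0))
print('hook tips',[plane('top',*T(x,y,160,155),.02)[:2].round(4).tolist() for x,y in((135,78),(193,65),(163,78))])
print('key end',plane('top',*T(195,365,160,155),.016))
print('eye top z.055',plane('top',*T(488,155,265,115,350),.055),'near bottom',plane('top',*T(462,245,265,115,350),.02), 'side foot',plane('side',*T(398,515,315,215,325,400),.013),'side top',plane('side',*T(405,463,315,215,325,400),.055))
print('tri top', tri(T(466,240,265,115,350),T(403,463,315,215,325,400)))
for n,u,v,h in(('ink',200,128,.11),('carton',355,128,.085),('tape',360,224,.034)): print(n,plane('top',u,v,h))
E
```

```text
fob [[0.5219, 0.2812], [0.5298, 0.2484], [0.4713, 0.2412], [0.4647, 0.2727]] c [0.4969 0.2609] L 0.05837197285242726 W 0.03298341486417974
 yaw 7.680691673300233
rail [[0.7695, -0.0301], [0.7622, -0.0701], [0.6086, -0.0272], [0.6208, 0.0128]] c [ 0.6903 -0.0286] L 0.15709510927051348 W 0.041170792693358785
 yaw -15.849892642820398
carriage [[0.626, 0.0061], [0.7068, -0.0191], [0.6978, -0.0465], [0.6172, -0.021]] [ 0.66192927 -0.02010662]
hook tips [[0.6052, 0.2963], [0.614, 0.261], [0.6055, 0.2791]]
key end [0.42877298 0.25289949 0.016     ]
eye top z.055 [ 0.67802928 -0.02664542  0.055     ] near bottom [ 0.63087505 -0.01278244  0.02      ] side foot [ 0.63185467 -0.01096936  0.013     ] side top [ 0.63244793 -0.0204918   0.055     ]
tri top (array([ 0.62917301, -0.01370976,  0.04962516]), np.float64(0.005699662213437286))
ink [0.70992522 0.24500537 0.11      ]
carton [ 0.72606929 -0.21196156  0.085     ]
tape [ 0.4444468  -0.23217715  0.034     ]
```

Emit:
play_rows(steps=[{"x":0.2,"y":-0.15,"grip":1},{"x":0.2,"y":-0.15,"grip":1},{"x":0.2,"y":-0.15,"grip":1},{"x":0.2,"y":-0.15,"grip":1},{"x":0.2,"y":-0.15,"grip":1},{"x":0.2,"y":-0.15,"grip":1},{"x":0.2,"y":-0.15,"grip":1},{"x":0.2,"y":-0.15,"grip":1}], newtons=60)

```text
validation failed for argument at $.st...
```

```bash
cat >> h.py <<'E'
def go(x,y,z,yaw):
    "shift in tool units and az turn from the present pose to TCP x,y,z with tool x at yaw (deg), tool down"
    s=env.get_state(); r=R.from_quat(s['ee_rot'])
    c,n=np.cos(np.radians(yaw)),np.sin(np.radians(yaw))
    g=R.from_matrix(np.array([[c,n,0],[n,-c,0],[0,0,-1.]]))
    print('t',round(s['clock'],2),'pos',np.round(s['tool_pos'],4),'F',np.round(s['force'],2),'gap',round(s['finger_gap'],4))
    print('shift total (tool units)',np.round(r.inv().apply(np.array([x,y,z])-s['tool_pos'])/.15,4),'turn units',np.round((r.inv()*g).as_rotvec()/(np.pi/2),4))
E
python3 -c "
from h import *
go(.5,.0,.23,9)"
```

```text
t 0.1 pos [ 0.153  -0.6571  0.2307] F [-0.46  1.44 -1.18] gap 0.0854
shift total (tool units) [ 3.2465 -3.7418  0.0085] turn units [-0.0007  0.0001  0.0456]
```

Emit:
play_rows(steps=[{"x":0.2,"y":-0.15,"z":0,"ax":0,"ay":0,"az":0,"grip":1},{"x":0.2,"y":-0.15,"z":0,"ax":0,"ay":0,"az":0,"grip":1},{"x":0.2,"y":-0.15,"z":0,"ax":0,"ay":0,"az":0,"grip":1},{"x":0.2,"y":-0.15,"z":0,"ax":0,"ay":0,"az":0,"grip":1},{"x":0.2,"y":-0.15,"z":0,"ax":0,"ay":0,"az":0,"grip":1},{"x":0.2,"y":-0.15,"z":0,"ax":0,"ay":0,"az":0,"grip":1},{"x":0.2,"y":-0.15,"z":0,"ax":0,"ay":0,"az":0,"grip":1},{"x":0.2,"y":-0.15,"z":0,"ax":0,"ay":0,"az":0,"grip":1}], newtons=60)

```text
clock: 0.77
tool_pos: [0.3467, -0.426, 0.2312]
ee_rot: [0.993, 0.114, -0.0, -0.0]
force: [1.3, -0.0, 0.3]
finger_gap: 0.0852
finger_force: 0.0
```

Emit:
play_rows(steps=[{"x":0.12,"y":-0.23,"z":0,"ax":0,"ay":0,"az":0,"grip":1},{"x":0.12,"y":-0.23,"z":0,"ax":0,"ay":0,"az":0,"grip":1},{"x":0.12,"y":-0.23,"z":0,"ax":0,"ay":0,"az":0,"grip":1},{"x":0.12,"y":-0.23,"z":0,"ax":0,"ay":0,"az":0,"grip":1},{"x":0.12,"y":-0.23,"z":0,"ax":0,"ay":0,"az":0,"grip":1},{"x":0.12,"y":-0.23,"z":0,"ax":0,"ay":0,"az":0,"grip":1},{"x":0.12,"y":-0.23,"z":0,"ax":0,"ay":0,"az":0,"grip":1},{"x":0.12,"y":-0.23,"z":0,"ax":0,"ay":0,"az":0,"grip":1}])

```text
clock: 1.43
tool_pos: [0.4235, -0.1243, 0.2314]
ee_rot: [0.993, 0.114, 0.0, 0.0]
force: [1.6, -0.9, 0.6]
finger_gap: 0.085
finger_force: 0.0
```

Emit:
play_rows(steps=[{"x":0.12,"y":-0.23,"z":0,"ax":0,"ay":0,"az":0,"grip":1},{"x":0.12,"y":-0.23,"z":0,"ax":0,"ay":0,"az":0,"grip":1},{"x":0.12,"y":-0.23,"z":0,"ax":0,"ay":0,"az":0,"grip":1},{"x":0.12,"y":-0.23,"z":0,"ax":0,"ay":0,"az":0,"grip":1},{"x":0.1,"y":-0.23,"z":0,"ax":0,"ay":0,"az":0,"grip":1},{"x":0.05,"y":-0.23,"z":0,"ax":0,"ay":0,"az":0,"grip":1},{"x":0.05,"y":-0.23,"z":0,"ax":0,"ay":0,"az":0,"grip":1},{"x":0,"y":-0.2,"z":0,"ax":0,"ay":0,"az":0,"grip":1}])

```text
clock: 2.1
tool_pos: [0.4615, 0.1639, 0.2312]
ee_rot: [0.993, 0.114, 0.0, -0.0]
force: [0.5, 0.2, -0.9]
finger_gap: 0.0852
finger_force: 0.0
```

```bash
python3 -c "
from h import *
go(.497,.261,.13,9)"
```

```text
t 2.1 pos [0.4615 0.1639 0.2312] F [ 0.5   0.17 -0.93] gap 0.0852
shift total (tool units) [ 0.3777 -0.576   0.6753] turn units [-0.0005 -0.0001  0.0461]
```

Emit:
play_rows(steps=[{"x":0.1,"y":-0.144,"z":0.1,"ax":0,"ay":0,"az":0,"grip":1},{"x":0.1,"y":-0.144,"z":0.1,"ax":0,"ay":0,"az":0,"grip":1},{"x":0.1,"y":-0.144,"z":0.1,"ax":0,"ay":0,"az":0,"grip":1},{"x":0.08,"y":-0.144,"z":0.1,"ax":0,"ay":0,"az":0,"grip":1},{"x":0,"y":0,"z":0.1,"ax":0,"ay":0,"az":0.046,"grip":1},{"x":0,"y":0,"z":0.1,"ax":0,"ay":0,"az":0,"grip":1},{"x":0,"y":0,"z":0.1,"ax":0,"ay":0,"az":0,"grip":1},{"x":0,"y":0,"z":0,"ax":0,"ay":0,"az":0,"grip":1}])

```text
clock: 2.77
tool_pos: [0.4959, 0.2577, 0.1235]
ee_rot: [0.997, 0.078, -0.002, 0.001]
force: [-1.2, 0.0, -0.6]
finger_gap: 0.0854
finger_force: 0.0
```

```bash
python3 -c "
from h import *
import cv2
go(.497,.261,.005,9)
t=env.capture('top')[:,:,::-1];s=env.capture('side')[:,:,::-1]
cv2.imwrite('pics/t1.png',t);cv2.imwrite('pics/s1.png',s)
f=lambda im,x,y,w,h,k:cv2.resize(im[y:y+h,x:x+w],None,fx=k,fy=k,interpolation=cv2.INTER_CUBIC)
cv2.imwrite('pics/c1.png',np.hstack([f(t,150,140,90,120,4),f(s,240,130,100,120,4)]))"
```

```text
t 2.77 pos [0.4959 0.2577 0.1235] F [-1.24  0.01 -0.57] gap 0.0854
shift total (tool units) [ 0.0141 -0.0213  0.7899] turn units [ 0.0007  0.0027 -0.0001]
```

View pics/c1.png

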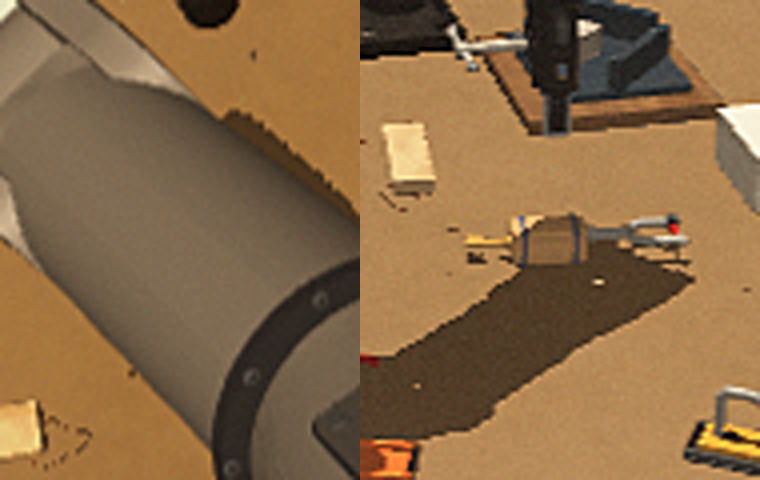

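Emit:
play_rows(steps=[{"x":0.014,"y":-0.021,"z":0.12,"ax":0,"ay":0.0027,"az":0,"grip":1},{"x":0,"y":0,"z":0.15,"ax":0,"ay":0,"az":0,"grip":1},{"x":0,"y":0,"z":0.15,"ax":0,"ay":0,"az":0,"grip":1},{"x":0,"y":0,"z":0.15,"ax":0,"ay":0,"az":0,"grip":1},{"x":0,"y":0,"z":0.12,"ax":0,"ay":0,"az":0,"grip":1},{"x":0,"y":0,"z":0.06,"ax":0,"ay":0,"az":0,"grip":1},{"x":0,"y":0,"z":0,"ax":0,"ay":0,"az":0,"grip":1},{"x":0,"y":0,"z":0,"ax":0,"ay":0,"az":0,"grip":1}])

```text
clock: 3.53
tool_pos: [0.4998, 0.2622, 0.0147]
ee_rot: [0.997, 0.078, 0.002, -0.0]
force: [0.3, 0.3, 1.1]
finger_gap: 0.0855
finger_force: 0.0
```

```bash
python3 -c "
from h import *
go(.497,.261,.005,9)"
```

```text
t 3.53 pos [0.4998 0.2622 0.0147] F [0.3  0.31 1.14] gap 0.0855
shift total (tool units) [-0.0201  0.0052  0.0648] turn units [-0.0002 -0.0031 -0.0004]
```

Emit:
play_rows(steps=[{"x":-0.02,"y":0.005,"z":0.06,"ax":0,"ay":-0.003,"az":0,"grip":1},{"x":0,"y":0,"z":0,"ax":0,"ay":0,"az":0,"grip":1},{"x":0,"y":0,"z":0,"ax":0,"ay":0,"az":0,"grip":0},{"x":0,"y":0,"z":0,"ax":0,"ay":0,"az":0,"grip":0},{"x":0,"y":0,"z":0,"ax":0,"ay":0,"az":0,"grip":0},{"x":0,"y":0,"z":0,"ax":0,"ay":0,"az":0,"grip":0},{"x":0,"y":0,"z":0,"ax":0,"ay":0,"az":0,"grip":0},{"x":0,"y":0,"z":0,"ax":0,"ay":0,"az":0,"grip":0}])

```text
clock: 4.2
tool_pos: [0.4968, 0.2611, 0.0054]
ee_rot: [0.997, 0.078, 0.0, -0.0]
force: [-0.7, -0.9, 7.1]
finger_gap: 0.0311
finger_force: 60.2
```

```bash
python3 -c "
from h import *
go(.497,.261,.005,9)
s=env.get_state();print(s['finger_force'],s['clock'])
import cv2
s=env.capture('side')[:,:,::-1]
cv2.imwrite('pics/s2.png',s)
cv2.imwrite('pics/c2.png',cv2.resize(s[130:230,230:360],None,fx=6,fy=6,interpolation=cv2.INTER_CUBIC))"
```

```text
t 4.2 pos [0.4968 0.2611 0.0054] F [-0.71 -0.89  7.05] gap 0.0311
shift total (tool units) [0.0014 0.0007 0.0025] turn units [-0.0002 -0.0002 -0.0003]
60.19949555397034 4.2
```

View pics/c2.png

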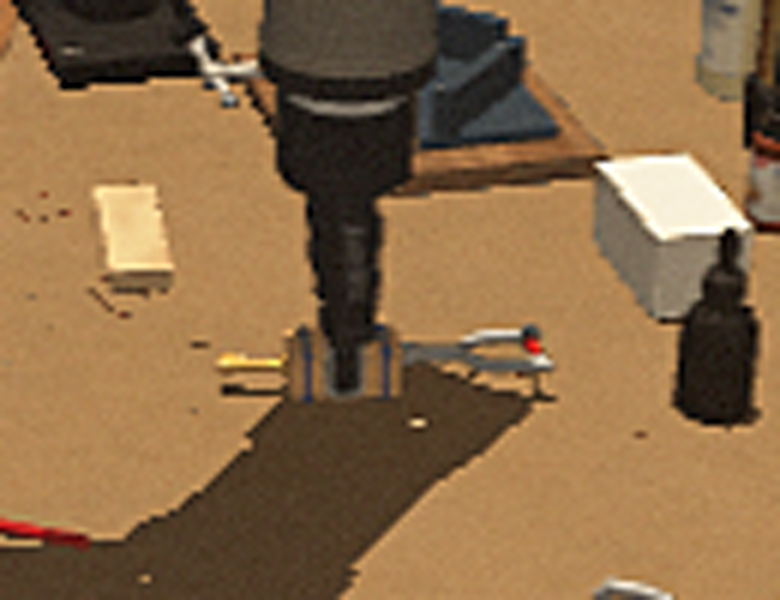

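Emit:
play_rows(steps=[{"x":0,"y":0,"z":-0.1,"ax":0,"ay":0,"az":0,"grip":0},{"x":0,"y":0,"z":-0.1,"ax":0,"ay":0,"az":0,"grip":0},{"x":-0.04,"y":0.2,"z":0,"ax":0,"ay":0,"az":0,"grip":0},{"x":-0.04,"y":0.25,"z":0,"ax":0,"ay":0,"az":0,"grip":0},{"x":-0.05,"y":0.25,"z":0,"ax":0,"ay":0,"az":0,"grip":0},{"x":-0.05,"y":0.25,"z":0,"ax":0,"ay":0,"az":0,"grip":0},{"x":-0.05,"y":0.25,"z":0,"ax":0,"ay":0,"az":0,"grip":0},{"x":-0.04,"y":0.2,"z":0,"ax":0,"ay":0,"az":0,"grip":0}])

```text
clock: 4.92
tool_pos: [0.4886, 0.044, 0.0348]
ee_rot: [0.997, 0.078, -0.0, 0.0]
force: [1.3, -0.8, -2.7]
finger_gap: 0.0307
finger_force: 59.8
```

Emit:
play_rows(steps=[{"x":0,"y":0.1,"z":0,"ax":0,"ay":0,"az":0,"grip":0},{"x":0,"y":0,"z":0,"ax":0,"ay":0,"az":0.057,"grip":0},{"x":0,"y":0,"z":0,"ax":0,"ay":0,"az":0.057,"grip":0},{"x":0,"y":0,"z":0,"ax":0,"ay":0,"az":0.057,"grip":0},{"x":0,"y":0,"z":0,"ax":0,"ay":0,"az":0.057,"grip":0},{"x":0,"y":0,"z":0,"ax":0,"ay":0,"az":0.056,"grip":0},{"x":0,"y":0,"z":0,"ax":0,"ay":0,"az":0,"grip":0},{"x":0,"y":0,"z":0,"ax":0,"ay":0,"az":0,"grip":0}])

```text
clock: 5.58
tool_pos: [0.4916, 0.0323, 0.0349]
ee_rot: [0.99, -0.143, -0.0, 0.0]
force: [-0.6, -0.4, -1.8]
finger_gap: 0.0309
finger_force: 59.9
```

```bash
python3 -c "
from h import *
go(.493,.0335,.0075,-16.6)
import cv2
t=env.capture('top')[:,:,::-1];s=env.capture('side')[:,:,::-1]
cv2.imwrite('pics/t3.png',t);cv2.imwrite('pics/s3.png',s)
f=lambda im,x,y,w,h,k:cv2.resize(im[y:y+h,x:x+w],None,fx=k,fy=k,interpolation=cv2.INTER_CUBIC)
cv2.imwrite('pics/c3.png',np.hstack([f(t,235,110,80,110,5),f(s,280,180,78,110,5)]))"
```

```text
t 5.58 pos [0.4916 0.0323 0.0349] F [-0.58 -0.37 -1.75] gap 0.0309
shift total (tool units) [ 0.0068 -0.0105  0.1827] turn units [0.0002 0.0002 0.002 ]
```

View pics/c3.png

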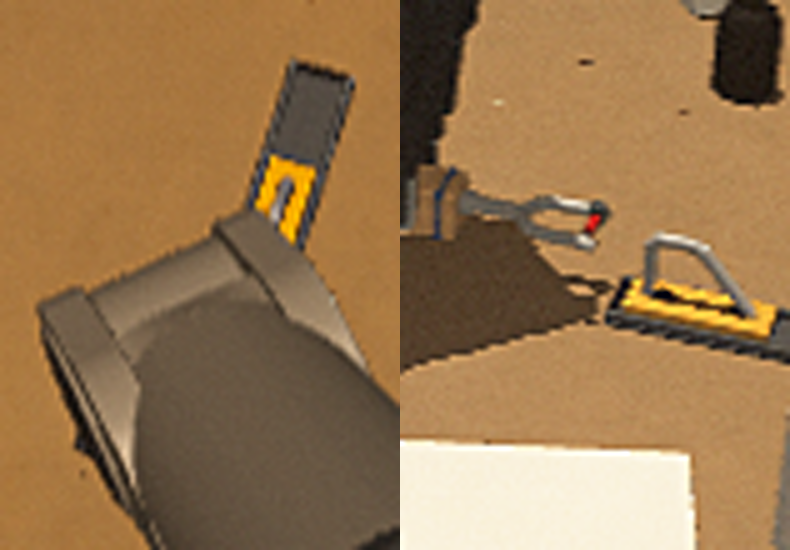

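Emit:
play_rows(steps=[{"x":0.007,"y":-0.01,"z":0.08,"ax":0,"ay":0,"az":0.002,"grip":0},{"x":0,"y":0,"z":0.08,"ax":0,"ay":0,"az":0,"grip":0},{"x":0,"y":0,"z":0.022,"ax":0,"ay":0,"az":0,"grip":0},{"x":0,"y":0,"z":0,"ax":0,"ay":0,"az":0,"grip":0},{"x":0,"y":0,"z":0,"ax":0,"ay":0,"az":0,"grip":0}])

```text
clock: 6.1
tool_pos: [0.4925, 0.0334, 0.0066]
ee_rot: [0.989, -0.146, -0.001, 0.0]
force: [-0.5, 0.8, -1.1]
finger_gap: 0.0309
finger_force: 59.8
```

```bash
python3 -c "
from h import *
go(.493,.0335,.0075,-16.6)
p=env.get_state()['tool_pos'][:2]
import cv2
s=env.capture('side')[:,:,::-1]
cv2.imwrite('pics/s4.png',s)
cv2.imwrite('pics/c4.png',cv2.resize(s[205:265,280:380],None,fx=8,fy=8,interpolation=cv2.INTER_CUBIC))
ex=np.array([.958,-.286]);ey=np.array([.286,.958])
pts={'tip+':[*(p+.116*ex+.017*ey),.022],'tip-':[*(p+.116*ex-.017*ey),.022],'gate':[*(p+.109*ex),.022],'eye20':[.631,-.011,.02],'eye13':[.631,-.011,.013],'eye45':[.631,-.011,.045]}
for k,v in pts.items(): print(k,((px('side',v)-[280,205]+.5)*8).round(0))
"
```

```text
t 6.1 pos [0.4925 0.0334 0.0066] F [-0.49  0.77 -1.08] gap 0.0309
shift total (tool units) [ 0.0032 -0.0018 -0.0061] turn units [ 0.0004  0.0013 -0.0015]
tip+ [332. 199.]
tip- [307. 248.]
gate [301. 219.]
eye20 [397. 249.]
eye13 [395. 265.]
eye45 [402. 190.]
```

View pics/c4.png

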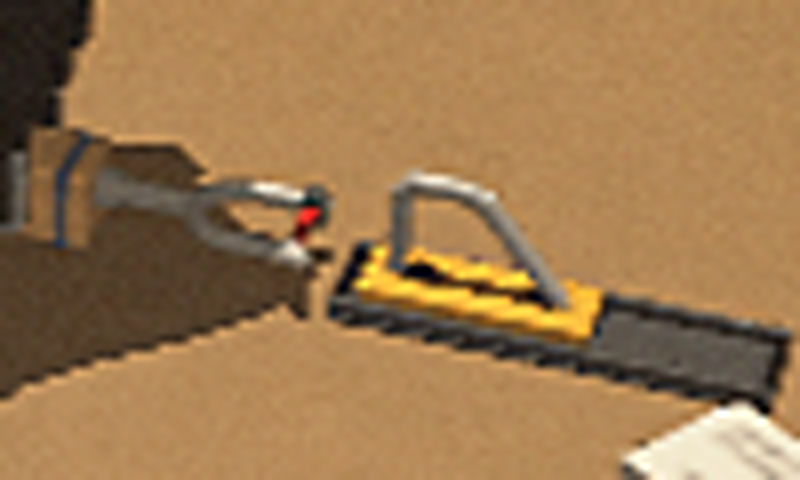

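Emit:
play_rows(steps=[{"x":0.05,"y":0,"z":0,"ax":0,"ay":0,"az":0,"grip":0},{"x":0.05,"y":0,"z":0,"ax":0,"ay":0,"az":0,"grip":0},{"x":0.05,"y":0,"z":0,"ax":0,"ay":0,"az":0,"grip":0},{"x":0,"y":0,"z":0,"ax":0,"ay":0,"az":0,"grip":0},{"x":0,"y":0,"z":0,"ax":0,"ay":0,"az":0,"grip":0}])

```text
clock: 6.57
tool_pos: [0.5151, 0.0266, 0.0075]
ee_rot: [0.989, -0.146, -0.0, -0.0]
force: [-0.5, 0.6, -2.1]
finger_gap: 0.0306
finger_force: 59.8
```

Emit:
play_rows(steps=[{"x":0.013,"y":0,"z":0,"ax":0,"ay":0,"az":0,"grip":0},{"x":0.013,"y":0,"z":0,"ax":0,"ay":0,"az":0,"grip":0},{"x":0.013,"y":0,"z":0,"ax":0,"ay":0,"az":0,"grip":0},{"x":0,"y":0,"z":0,"ax":0,"ay":0,"az":0,"grip":0}])

```text
clock: 6.9
tool_pos: [0.5204, 0.0251, 0.0076]
ee_rot: [0.989, -0.146, -0.0, 0.0]
force: [-0.5, -0.0, -1.4]
finger_gap: 0.0311
finger_force: 59.8
```

```bash
python3 -c "
from h import *
go(.493,.0335,.0075,-16.6)
p=env.get_state()['tool_pos'][:2]
import cv2
s=env.capture('side')[:,:,::-1]
cv2.imwrite('pics/c5.png',cv2.resize(s[205:265,280:380],None,fx=8,fy=8,interpolation=cv2.INTER_CUBIC))
"
```

```text
t 6.9 pos [0.5204 0.0251 0.0076] F [-0.46 -0.03 -1.4 ] gap 0.0311
shift total (tool units) [-0.1909 -0.0009  0.0005] turn units [ 0.0001  0.0003 -0.0019]
```

View pics/c5.png

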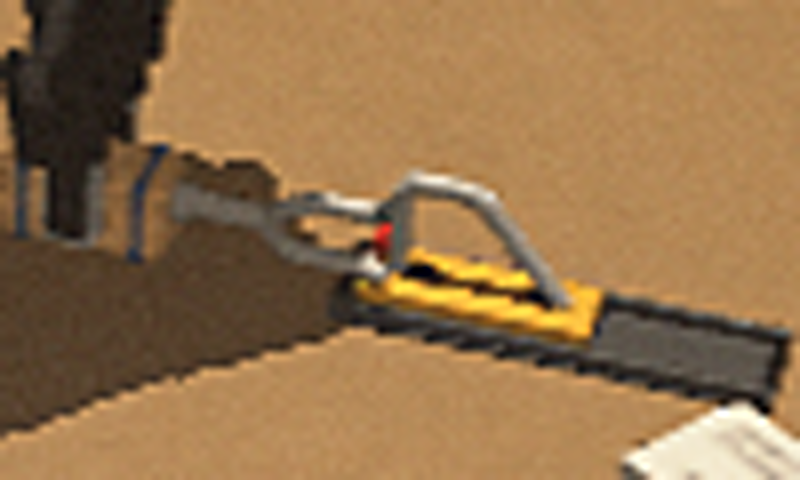

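Emit:
play_rows(steps=[{"x":0.01,"y":0,"z":0,"ax":0,"ay":0,"az":0,"grip":0},{"x":0.01,"y":0,"z":0,"ax":0,"ay":0,"az":0,"grip":0},{"x":0.01,"y":0,"z":0,"ax":0,"ay":0,"az":0,"grip":0},{"x":0,"y":0,"z":0,"ax":0,"ay":0,"az":0,"grip":0}])

```text
clock: 7.28
tool_pos: [0.5248, 0.0238, 0.0076]
ee_rot: [0.989, -0.146, -0.0, 0.0]
force: [-1.0, 0.1, -1.6]
finger_gap: 0.0311
finger_force: 59.8
```

Emit:
play_rows(steps=[{"x":0.01,"y":0,"z":0,"ax":0,"ay":0,"az":0,"grip":0},{"x":0.01,"y":0,"z":0,"ax":0,"ay":0,"az":0,"grip":0},{"x":0,"y":0,"z":0,"ax":0,"ay":0,"az":0,"grip":0},{"x":0,"y":0,"z":0,"ax":0,"ay":0,"az":0,"grip":0}])

```text
clock: 7.62
tool_pos: [0.5275, 0.0229, 0.0076]
ee_rot: [0.989, -0.146, -0.0, 0.0]
force: [-0.1, 0.2, -2.2]
finger_gap: 0.0312
finger_force: 59.8
```

Emit:
play_rows(steps=[{"x":0.01,"y":0,"z":0,"ax":0,"ay":0,"az":0,"grip":0},{"x":0.01,"y":0,"z":0,"ax":0,"ay":0,"az":0,"grip":0},{"x":0,"y":0,"z":0,"ax":0,"ay":0,"az":0,"grip":0},{"x":0,"y":0,"z":0,"ax":0,"ay":0,"az":0,"grip":0}])

```text
clock: 7.95
tool_pos: [0.5304, 0.0221, 0.0075]
ee_rot: [0.989, -0.146, -0.0, 0.0]
force: [-0.4, 0.5, -1.9]
finger_gap: 0.031
finger_force: 59.8
```

Emit:
play_rows(steps=[{"x":0.01,"y":0,"z":0,"ax":0,"ay":0,"az":0,"grip":0},{"x":0.01,"y":0,"z":0,"ax":0,"ay":0,"az":0,"grip":0},{"x":0,"y":0,"z":0,"ax":0,"ay":0,"az":0,"grip":0},{"x":0,"y":0,"z":0,"ax":0,"ay":0,"az":0,"grip":0}])

```text
clock: 8.28
tool_pos: [0.5333, 0.0213, 0.0075]
ee_rot: [0.989, -0.146, -0.0, 0.0]
force: [-0.3, 0.1, -1.3]
finger_gap: 0.0309
finger_force: 59.8
```

Emit:
play_rows(steps=[{"x":0.01,"y":0,"z":0,"ax":0,"ay":0,"az":0,"grip":0},{"x":0.01,"y":0,"z":0,"ax":0,"ay":0,"az":0,"grip":0},{"x":0,"y":0,"z":0,"ax":0,"ay":0,"az":0,"grip":0},{"x":0,"y":0,"z":0,"ax":0,"ay":0,"az":0,"grip":0}])

```text
clock: 8.62
tool_pos: [0.5361, 0.0203, 0.0075]
ee_rot: [0.989, -0.146, -0.0, 0.0]
force: [-0.8, 0.8, -2.1]
finger_gap: 0.0312
finger_force: 59.8
```

Emit:
play_rows(steps=[{"x":0.01,"y":0,"z":0,"ax":0,"ay":0,"az":0,"grip":0},{"x":0.01,"y":0,"z":0,"ax":0,"ay":0,"az":0,"grip":0},{"x":0,"y":0,"z":0,"ax":0,"ay":0,"az":0,"grip":0},{"x":0,"y":0,"z":0,"ax":0,"ay":0,"az":0,"grip":0}])

```text
clock: 8.95
tool_pos: [0.539, 0.0195, 0.0075]
ee_rot: [0.989, -0.146, -0.0, 0.0]
force: [-0.6, -0.3, -1.7]
finger_gap: 0.0311
finger_force: 59.8
```

```bash
cat >> h.py <<'E'
import cv2
def yel(im):
    h=cv2.cvtColor(np.ascontiguousarray(im[225:262,318:372]),cv2.COLOR_BGR2HSV); m=cv2.inRange(h,(18,160,120),(32,255,255)); x=np.where(m)[1]+318; return x.min(),x.max(),m.sum()//255
E
python3 -c "
from h import *
s=env.capture('side')[:,:,::-1]; cv2.imwrite('pics/s6.png',s)
print(yel(cv2.imread('pics/s4.png')),yel(s))"
```

```text
(np.int64(324), np.int64(354), np.uint64(119)) (np.int64(333), np.int64(361), np.uint64(106))
```

Emit:
play_rows(steps=[{"x":0.01,"y":0,"z":0,"ax":0,"ay":0,"az":0,"grip":0},{"x":0.01,"y":0,"z":0,"ax":0,"ay":0,"az":0,"grip":0},{"x":0,"y":0,"z":0,"ax":0,"ay":0,"az":0,"grip":0},{"x":0,"y":0,"z":0,"ax":0,"ay":0,"az":0,"grip":0}])

```text
clock: 9.33
tool_pos: [0.541, 0.0188, 0.0073]
ee_rot: [0.989, -0.146, -0.001, 0.0]
force: [-5.9, 2.4, -0.9]
finger_gap: 0.031
finger_force: 60.0
```

Emit:
play_rows(steps=[{"x":0.007,"y":0,"z":0,"ax":0,"ay":0,"az":0,"grip":0},{"x":0.007,"y":0,"z":0,"ax":0,"ay":0,"az":0,"grip":0},{"x":0,"y":0,"z":0,"ax":0,"ay":0,"az":0,"grip":0},{"x":0,"y":0,"z":0,"ax":0,"ay":0,"az":0,"grip":0}])

```text
clock: 9.67
tool_pos: [0.543, 0.0184, 0.0073]
ee_rot: [0.989, -0.146, -0.001, 0.0]
force: [-5.6, 3.1, -0.3]
finger_gap: 0.031
finger_force: 60.1
```

Force stays about 6 N while advancing: the gate is folding.

Emit:
play_rows(steps=[{"x":0.01,"y":0,"z":0,"ax":0,"ay":0,"az":0,"grip":0},{"x":0.01,"y":0,"z":0,"ax":0,"ay":0,"az":0,"grip":0},{"x":0,"y":0,"z":0,"ax":0,"ay":0,"az":0,"grip":0},{"x":0,"y":0,"z":0,"ax":0,"ay":0,"az":0,"grip":0}])

```text
clock: 10.0
tool_pos: [0.5457, 0.0176, 0.0073]
ee_rot: [0.989, -0.146, -0.001, 0.0]
force: [-6.8, 3.4, -0.7]
finger_gap: 0.0306
finger_force: 60.1
```

Emit:
play_rows(steps=[{"x":0.01,"y":0,"z":0,"ax":0,"ay":0,"az":0,"grip":0},{"x":0.01,"y":0,"z":0,"ax":0,"ay":0,"az":0,"grip":0},{"x":0,"y":0,"z":0,"ax":0,"ay":0,"az":0,"grip":0},{"x":0,"y":0,"z":0,"ax":0,"ay":0,"az":0,"grip":0}])

```text
clock: 10.33
tool_pos: [0.5483, 0.0165, 0.0072]
ee_rot: [0.989, -0.146, -0.001, 0.0]
force: [-7.2, 2.8, 0.4]
finger_gap: 0.0308
finger_force: 60.2
```

Emit:
play_rows(steps=[{"x":0.01,"y":0,"z":0,"ax":0,"ay":0,"az":0,"grip":0},{"x":0.01,"y":0,"z":0,"ax":0,"ay":0,"az":0,"grip":0},{"x":0,"y":0,"z":0,"ax":0,"ay":0,"az":0,"grip":0},{"x":0,"y":0,"z":0,"ax":0,"ay":0,"az":0,"grip":0}])

```text
clock: 10.67
tool_pos: [0.5511, 0.016, 0.007]
ee_rot: [0.989, -0.145, -0.001, 0.0]
force: [-7.2, 5.0, -2.4]
finger_gap: 0.0312
finger_force: 59.9
```

Emit:
play_rows(steps=[{"x":0.01,"y":0,"z":0,"ax":0,"ay":0,"az":0,"grip":0},{"x":0.01,"y":0,"z":0,"ax":0,"ay":0,"az":0,"grip":0},{"x":0,"y":0,"z":0,"ax":0,"ay":0,"az":0,"grip":0},{"x":0,"y":0,"z":0,"ax":0,"ay":0,"az":0,"grip":0}])

```text
clock: 11.0
tool_pos: [0.5542, 0.0153, 0.0071]
ee_rot: [0.989, -0.145, -0.001, -0.0]
force: [-5.4, 5.7, -2.8]
finger_gap: 0.0309
finger_force: 59.9
```

Emit:
play_rows(steps=[{"x":0.01,"y":0,"z":0,"ax":0,"ay":0,"az":0,"grip":0},{"x":0.01,"y":0,"z":0,"ax":0,"ay":0,"az":0,"grip":0},{"x":0,"y":0,"z":0,"ax":0,"ay":0,"az":0,"grip":0},{"x":0,"y":0,"z":0,"ax":0,"ay":0,"az":0,"grip":0}])

```text
clock: 11.33
tool_pos: [0.5573, 0.0145, 0.0072]
ee_rot: [0.989, -0.145, -0.001, -0.0]
force: [-5.3, 4.9, -2.4]
finger_gap: 0.0312
finger_force: 59.9
```

Emit:
play_rows(steps=[{"x":0.01,"y":0,"z":0,"ax":0,"ay":0,"az":0,"grip":0},{"x":0.01,"y":0,"z":0,"ax":0,"ay":0,"az":0,"grip":0},{"x":0,"y":0,"z":0,"ax":0,"ay":0,"az":0,"grip":0},{"x":0,"y":0,"z":0,"ax":0,"ay":0,"az":0,"grip":0}])

```text
clock: 11.67
tool_pos: [0.5606, 0.0137, 0.0073]
ee_rot: [0.989, -0.145, -0.001, -0.0]
force: [-2.6, 5.8, -2.6]
finger_gap: 0.0311
finger_force: 60.0
```

Emit:
play_rows(steps=[{"x":0.01,"y":0,"z":0,"ax":0,"ay":0,"az":0,"grip":0},{"x":0.01,"y":0,"z":0,"ax":0,"ay":0,"az":0,"grip":0},{"x":0,"y":0,"z":0,"ax":0,"ay":0,"az":0,"grip":0},{"x":0,"y":0,"z":0,"ax":0,"ay":0,"az":0,"grip":0}])

```text
clock: 12.0
tool_pos: [0.5638, 0.0129, 0.0074]
ee_rot: [0.989, -0.145, -0.0, -0.0]
force: [-1.6, 5.3, -3.0]
finger_gap: 0.0307
finger_force: 60.0
```

Emit:
play_rows(steps=[{"x":0.01,"y":0,"z":0,"ax":0,"ay":0,"az":0,"grip":0},{"x":0.01,"y":0,"z":0,"ax":0,"ay":0,"az":0,"grip":0},{"x":0,"y":0,"z":0,"ax":0,"ay":0,"az":0,"grip":0},{"x":0,"y":0,"z":0,"ax":0,"ay":0,"az":0,"grip":0}])

```text
clock: 12.33
tool_pos: [0.5674, 0.0121, 0.0077]
ee_rot: [0.989, -0.145, 0.0, -0.001]
force: [2.1, 5.3, -2.0]
finger_gap: 0.031
finger_force: 60.0
```

Emit:
play_rows(steps=[{"x":0.01,"y":0,"z":0,"ax":0,"ay":0,"az":0,"grip":0},{"x":0.01,"y":0,"z":0,"ax":0,"ay":0,"az":0,"grip":0},{"x":0,"y":0,"z":0,"ax":0,"ay":0,"az":0,"grip":0},{"x":0,"y":0,"z":0,"ax":0,"ay":0,"az":0,"grip":0}])

```text
clock: 12.67
tool_pos: [0.5697, 0.0099, 0.0075]
ee_rot: [0.989, -0.146, -0.0, 0.0]
force: [-0.4, -0.9, -2.4]
finger_gap: 0.0312
finger_force: 60.1
```

Emit:
play_rows(steps=[{"x":0.01,"y":0,"z":0,"ax":0,"ay":0,"az":0,"grip":0},{"x":0.01,"y":0,"z":0,"ax":0,"ay":0,"az":0,"grip":0},{"x":0,"y":0,"z":0,"ax":0,"ay":0,"az":0,"grip":0},{"x":0,"y":0,"z":0,"ax":0,"ay":0,"az":0,"grip":0}])

```text
clock: 13.0
tool_pos: [0.5726, 0.0093, 0.0075]
ee_rot: [0.989, -0.146, -0.0, 0.0]
force: [0.7, -0.1, -2.0]
finger_gap: 0.0311
finger_force: 60.1
```

Emit:
play_rows(steps=[{"x":0.01,"y":0,"z":0,"ax":0,"ay":0,"az":0,"grip":0},{"x":0.007,"y":0,"z":0,"ax":0,"ay":0,"az":0,"grip":0},{"x":0,"y":0,"z":0,"ax":0,"ay":0,"az":0,"grip":0},{"x":0,"y":0,"z":0,"ax":0,"ay":0,"az":0,"grip":0}])

```text
clock: 13.33
tool_pos: [0.575, 0.0086, 0.0075]
ee_rot: [0.989, -0.146, -0.0, 0.0]
force: [0.6, -0.3, -1.0]
finger_gap: 0.0313
finger_force: 60.1
```

Emit:
play_rows(steps=[{"x":0.007,"y":0,"z":0,"ax":0,"ay":0,"az":0,"grip":0},{"x":0.007,"y":0,"z":0,"ax":0,"ay":0,"az":0,"grip":0},{"x":0,"y":0,"z":0,"ax":0,"ay":0,"az":0,"grip":0},{"x":0,"y":0,"z":0,"ax":0,"ay":0,"az":0,"grip":0}])

```text
clock: 13.67
tool_pos: [0.5769, 0.0081, 0.0075]
ee_rot: [0.989, -0.146, -0.0, 0.0]
force: [-1.4, 0.9, -1.6]
finger_gap: 0.0311
finger_force: 60.1
```

Emit:
play_rows(steps=[{"x":0.007,"y":0,"z":0,"ax":0,"ay":0,"az":0,"grip":0},{"x":0.005,"y":0,"z":0,"ax":0,"ay":0,"az":0,"grip":0},{"x":0,"y":0,"z":0,"ax":0,"ay":0,"az":0,"grip":0},{"x":0,"y":0,"z":0,"ax":0,"ay":0,"az":0,"grip":0}])

```text
clock: 14.0
tool_pos: [0.5782, 0.0076, 0.0073]
ee_rot: [0.989, -0.146, -0.001, 0.0]
force: [-4.9, 0.6, -0.7]
finger_gap: 0.031
finger_force: 60.1
```

```bash
python3 -c "
from h import *
go(.558,.011,.0075,-16.6)
s=env.capture('side')[:,:,::-1]; cv2.imwrite('pics/s7.png',s)
print(yel(s))
cv2.imwrite('pics/c7.png',cv2.resize(s[205:265,290:390],None,fx=8,fy=8,interpolation=cv2.INTER_CUBIC))"
```

```text
t 14.0 pos [0.5782 0.0076 0.0073] F [-4.95  0.55 -0.73] gap 0.031
shift total (tool units) [-0.1351  0.0173 -0.0011] turn units [ 0.0002  0.0008 -0.0018]
(np.int64(333), np.int64(361), np.uint64(66))
```

View pics/c7.png

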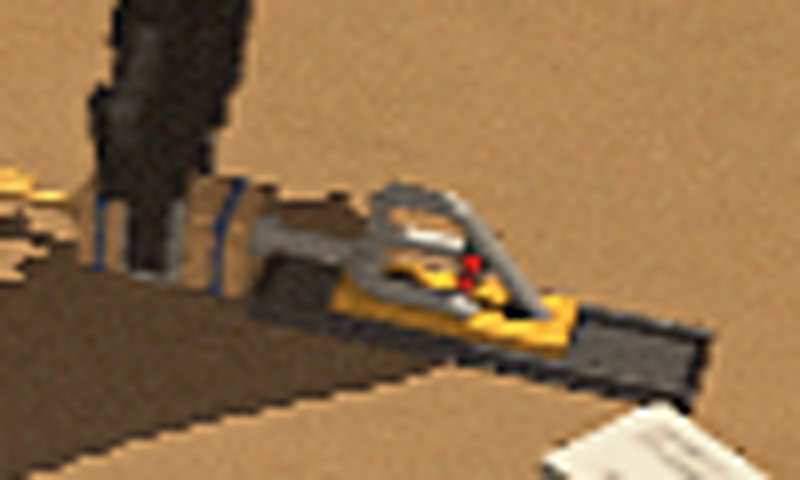

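Emit:
play_rows(steps=[{"x":-0.04,"y":0,"z":0,"ax":0,"ay":0,"az":0,"grip":0},{"x":-0.04,"y":0,"z":0,"ax":0,"ay":0,"az":0,"grip":0},{"x":-0.04,"y":0,"z":0,"ax":0,"ay":0,"az":0,"grip":0},{"x":-0.03,"y":0,"z":0,"ax":0,"ay":0,"az":0,"grip":0},{"x":-0.01,"y":0,"z":0,"ax":0,"ay":0,"az":0,"grip":0},{"x":-0.01,"y":0,"z":0,"ax":0,"ay":0,"az":0,"grip":0},{"x":0,"y":0,"z":0,"ax":0,"ay":0,"az":0,"grip":0}])

```text
clock: 14.63
tool_pos: [0.5541, 0.015, 0.0076]
ee_rot: [0.989, -0.146, -0.0, 0.0]
force: [0.4, 0.4, -1.8]
finger_gap: 0.0311
finger_force: 60.0
```

Emit:
play_rows(steps=[{"x":-0.02,"y":0,"z":0,"ax":0,"ay":0,"az":0,"grip":0},{"x":-0.02,"y":0,"z":0,"ax":0,"ay":0,"az":0,"grip":0},{"x":-0.02,"y":0,"z":0,"ax":0,"ay":0,"az":0,"grip":0},{"x":-0.02,"y":0,"z":0,"ax":0,"ay":0,"az":0,"grip":0},{"x":-0.02,"y":0,"z":0,"ax":0,"ay":0,"az":0,"grip":0},{"x":0,"y":0,"z":0,"ax":0,"ay":0,"az":0,"grip":0}])

```text
clock: 15.13
tool_pos: [0.5392, 0.0194, 0.0075]
ee_rot: [0.989, -0.146, -0.0, 0.0]
force: [0.2, 0.4, -1.3]
finger_gap: 0.031
finger_force: 60.0
```

Emit:
play_rows(steps=[{"x":-0.01,"y":0,"z":0,"ax":0,"ay":0,"az":0,"grip":0},{"x":-0.01,"y":0,"z":0,"ax":0,"ay":0,"az":0,"grip":0},{"x":0,"y":0,"z":0,"ax":0,"ay":0,"az":0,"grip":0},{"x":0,"y":0,"z":0,"ax":0,"ay":0,"az":0,"grip":0}])

```text
clock: 15.47
tool_pos: [0.5369, 0.0201, 0.0075]
ee_rot: [0.989, -0.146, -0.0, 0.0]
force: [1.0, -0.4, -1.1]
finger_gap: 0.0308
finger_force: 60.0
```

Emit:
play_rows(steps=[{"x":-0.007,"y":0,"z":0,"ax":0,"ay":0,"az":0,"grip":0},{"x":-0.007,"y":0,"z":0,"ax":0,"ay":0,"az":0,"grip":0},{"x":0,"y":0,"z":0,"ax":0,"ay":0,"az":0,"grip":0},{"x":0,"y":0,"z":0,"ax":0,"ay":0,"az":0,"grip":0}])

```text
clock: 15.8
tool_pos: [0.5349, 0.0207, 0.0075]
ee_rot: [0.989, -0.146, -0.0, 0.0]
force: [0.7, -0.1, -1.9]
finger_gap: 0.0306
finger_force: 60.0
```

Emit:
play_rows(steps=[{"x":-0.007,"y":0,"z":0,"ax":0,"ay":0,"az":0,"grip":0},{"x":-0.007,"y":0,"z":0,"ax":0,"ay":0,"az":0,"grip":0},{"x":0,"y":0,"z":0,"ax":0,"ay":0,"az":0,"grip":0},{"x":0,"y":0,"z":0,"ax":0,"ay":0,"az":0,"grip":0}])

```text
clock: 16.13
tool_pos: [0.5329, 0.0213, 0.0075]
ee_rot: [0.989, -0.146, -0.0, 0.0]
force: [0.9, -1.0, -1.5]
finger_gap: 0.0312
finger_force: 60.0
```

Emit:
play_rows(steps=[{"x":-0.007,"y":0,"z":0,"ax":0,"ay":0,"az":0,"grip":0},{"x":-0.007,"y":0,"z":0,"ax":0,"ay":0,"az":0,"grip":0},{"x":0,"y":0,"z":0,"ax":0,"ay":0,"az":0,"grip":0},{"x":0,"y":0,"z":0,"ax":0,"ay":0,"az":0,"grip":0}])

```text
clock: 16.47
tool_pos: [0.5309, 0.0219, 0.0075]
ee_rot: [0.989, -0.146, -0.0, 0.0]
force: [1.3, -0.2, -1.1]
finger_gap: 0.031
finger_force: 60.0
```

Emit:
play_rows(steps=[{"x":-0.007,"y":0,"z":0,"ax":0,"ay":0,"az":0,"grip":0},{"x":-0.007,"y":0,"z":0,"ax":0,"ay":0,"az":0,"grip":0},{"x":0,"y":0,"z":0,"ax":0,"ay":0,"az":0,"grip":0},{"x":0,"y":0,"z":0,"ax":0,"ay":0,"az":0,"grip":0}])

```text
clock: 16.8
tool_pos: [0.5289, 0.0225, 0.0075]
ee_rot: [0.989, -0.146, -0.0, 0.0]
force: [1.5, 0.6, -1.4]
finger_gap: 0.0314
finger_force: 60.0
```

```bash
python3 -c "
from h import *
s=env.capture('side')[:,:,::-1]; cv2.imwrite('pics/s8.png',s)
print(yel(cv2.imread('pics/s4.png')),yel(s))"
```

```text
(np.int64(324), np.int64(354), np.uint64(119)) (np.int64(324), np.int64(353), np.uint64(98))
```

Emit:
play_rows(steps=[{"x":-0.007,"y":0,"z":0,"ax":0,"ay":0,"az":0,"grip":0},{"x":-0.007,"y":0,"z":0,"ax":0,"ay":0,"az":0,"grip":0},{"x":0,"y":0,"z":0,"ax":0,"ay":0,"az":0,"grip":0},{"x":0,"y":0,"z":0,"ax":0,"ay":0,"az":0,"grip":0}])

```text
clock: 17.18
tool_pos: [0.5275, 0.023, 0.0077]
ee_rot: [0.989, -0.146, 0.0, -0.0]
force: [4.9, -2.1, -3.1]
finger_gap: 0.031
finger_force: 59.9
```

Emit:
play_rows(steps=[{"x":-0.006,"y":0,"z":0,"ax":0,"ay":0,"az":0,"grip":0},{"x":-0.006,"y":0,"z":0,"ax":0,"ay":0,"az":0,"grip":0},{"x":0,"y":0,"z":0,"ax":0,"ay":0,"az":0,"grip":0},{"x":0,"y":0,"z":0,"ax":0,"ay":0,"az":0,"grip":0}])

```text
clock: 17.52
tool_pos: [0.5265, 0.0234, 0.0079]
ee_rot: [0.989, -0.146, 0.001, -0.0]
force: [7.8, -3.1, -3.5]
finger_gap: 0.0309
finger_force: 59.8
```

Emit:
play_rows(steps=[{"x":-0.01,"y":0,"z":0,"ax":0,"ay":0,"az":0,"grip":0},{"x":0,"y":0,"z":0,"ax":0,"ay":0,"az":0,"grip":0},{"x":0,"y":0,"z":0,"ax":0,"ay":0,"az":0,"grip":0},{"x":0,"y":0,"z":0,"ax":0,"ay":0,"az":0,"grip":0},{"x":0,"y":0,"z":0,"ax":0,"ay":0,"az":0,"grip":0},{"x":0,"y":0,"z":0,"ax":0,"ay":0,"az":0,"grip":0}])

```text
clock: 18.02
tool_pos: [0.5256, 0.0237, 0.008]
ee_rot: [0.989, -0.146, 0.001, -0.0]
force: [11.2, -4.0, -5.7]
finger_gap: 0.031
finger_force: 59.7
```

Emit:
play_rows(steps=[{"x":0.03,"y":0,"z":0,"ax":0,"ay":0,"az":0,"grip":0},{"x":0.03,"y":0,"z":0,"ax":0,"ay":0,"az":0,"grip":0},{"x":0.02,"y":0,"z":0,"ax":0,"ay":0,"az":0,"grip":0},{"x":0,"y":0,"z":0,"ax":0,"ay":0,"az":0,"grip":0},{"x":0,"y":0,"z":0.007,"ax":0,"ay":0,"az":0,"grip":0},{"x":0,"y":0,"z":0.007,"ax":0,"ay":0,"az":0,"grip":0},{"x":0,"y":0,"z":0,"ax":0,"ay":0,"az":0,"grip":0}])

```text
clock: 18.6
tool_pos: [0.5349, 0.0207, 0.0054]
ee_rot: [0.989, -0.146, -0.0, 0.0]
force: [-1.9, -0.1, 0.7]
finger_gap: 0.0307
finger_force: 60.3
```

Emit:
play_rows(steps=[{"x":0,"y":0,"z":0,"ax":0,"ay":0,"az":0,"grip":0.6},{"x":0,"y":0,"z":0,"ax":0,"ay":0,"az":0,"grip":1},{"x":0,"y":0,"z":0,"ax":0,"ay":0,"az":0,"grip":1},{"x":0,"y":0,"z":0,"ax":0,"ay":0,"az":0,"grip":1},{"x":0,"y":0,"z":0,"ax":0,"ay":0,"az":0,"grip":1},{"x":0,"y":0,"z":0,"ax":0,"ay":0,"az":0,"grip":1}])

```text
clock: 19.1
tool_pos: [0.5353, 0.0206, 0.0054]
ee_rot: [0.989, -0.146, -0.0, 0.0]
force: [-0.1, 0.0, 0.4]
finger_gap: 0.0854
finger_force: 0.0
```

Emit:
play_rows(steps=[{"x":0,"y":0,"z":-0.05,"ax":0,"ay":0,"az":0,"grip":1},{"x":0,"y":0,"z":-0.1,"ax":0,"ay":0,"az":0,"grip":1},{"x":0,"y":0,"z":-0.2,"ax":0,"ay":0,"az":0,"grip":1},{"x":0,"y":0,"z":-0.2,"ax":0,"ay":0,"az":0,"grip":1},{"x":0,"y":0,"z":-0.2,"ax":0,"ay":0,"az":0,"grip":1},{"x":0,"y":0,"z":-0.2,"ax":0,"ay":0,"az":0,"grip":1},{"x":0,"y":0,"z":0,"ax":0,"ay":0,"az":0,"grip":1},{"x":0,"y":0,"z":0,"ax":0,"ay":0,"az":0,"grip":1}])

```text
clock: 19.77
tool_pos: [0.5363, 0.0206, 0.1501]
ee_rot: [0.989, -0.146, 0.002, -0.0]
force: [0.5, 0.4, -1.0]
finger_gap: 0.0853
finger_force: 0.0
```

```bash
python3 -c "
from h import *
s=env.capture('side')[:,:,::-1]; cv2.imwrite('pics/s9.png',s)
cv2.imwrite('pics/c9.png',cv2.resize(s[190:265,270:370],None,fx=8,fy=8,interpolation=cv2.INTER_CUBIC))"
```

```text
(no output)
```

View pics/c9.png

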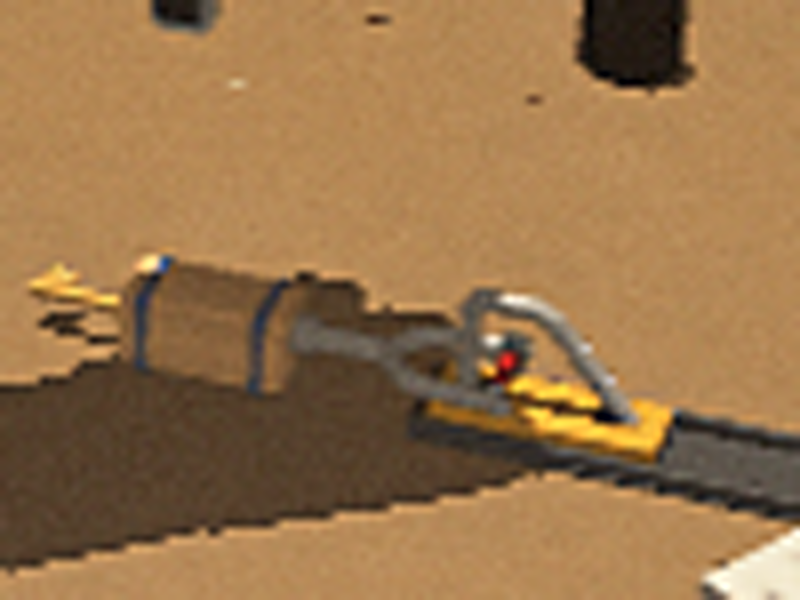

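The key holder lies flat on the bench. The bar is inside the hook at about (470,350), the red gate is shut behind it at (508,360), and the gripper is clear.

```bash
python3 -c "
from plant import env
print(env.sign_off())"
```

```text
the job is handed in; nothing more can be done
None
```

The key holder is clipped onto the yellow-carriage D eye with the gate shut; it held a tug of about 12 N, now lies released on the bench, and the job is handed in with no verdict shown.

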